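# Set the comparator arm to the pointer and lock it

### The arm

A 7-joint arm with a two-finger parallel gripper is mounted at the origin on a cart in front of the work surface, level with it; the furniture and walls round the work are solid. World frame = base frame: x ahead of the robot, y to its left, z up, the work surface at z = 0. Lengths are in m, angles in rad, forces in N, time in s.
With the tool pointing down it reaches from about 0.4 to 0.85 m from the base axis. Payload 10.4 kg.
Tool frame: the origin (TCP) lies midway between the tips of the shut fingers; the grasp point (between the pads) lies 19 mm behind it (r.tcp_to_grasp is the z of the grasp point in the tool frame, in m); z points along the fingers, x is the direction in which the jaws open and shut, and the axes are right-handed (so a half turn about z gives the same grasp; the last joint's range is limited). The gripper opens to 87 mm and grips with 3 to 60 N. Pads are 19 mm wide; open, the fingers measure 117 mm over their backs; the gripper's body (75 mm by 190 mm) begins 51 mm behind the grasp point.
Start: joints at [1.134, 0.332, -0.065, 1.46, 0.022, 1.35, -0.088], TCP at [0.251, -0.572, 0.223] pointing down, gripper open.
Joint ranges: [-2.6, 2.6], [-0.5, 2.12], [-1.47, 1.34], [0.16, 2.42], [-1.27, 4.41], [0.06, 2.06], [-2.6, 2.6]. Speed limits (rad/s): [2.22, 2.22, 2.79, 2.79, 3.14, 3.14, 3.14].

### API

Orientations are given as a unit quaternion [x, y, z, w].
In Python, from bench import r, camera, close_job gives the robot as it stands. The module is installed in compiled form; this text tells all that it offers.
- The arm moves only by the shell command python3 -m crank 'ROWS' [FORCE]. ROWS is JSON, a list of rows, each an object of numbers: "x", "y", "z": the shift along the tool's x, y, z scaled (see below); "ax", "ay", "az": the turn, a rotation vector about the tool's x, y, z scaled (see below); "claw": the closure, from -1 (fully open) to 1 (shut), so that 0 is half open. A call has exactly 5 rows; each row is the pose to reach, as a shift and turn from the pose commanded when the call began, along the tool's axes at that moment; what a row does not reach only later rows make up. The controller multiplies each number of a shift by 1 m and each number of a turn by 2 rad. A row lasts 1/12 s, in which the tool goes at most 41.7 mm and 7.16 degrees, less where a joint would pass 70% of its speed; a pose out of reach is approached as far as the arm can. A call with a number of a shift or a turn outside -1 to 1 is refused whole. A call with a gripper value outside its range is refused whole. The fingers move at their own pace and stop on an object; FORCE is the grip in N (left out, the last holds). Time passes only in rows, so rows that repeat a pose let the fingers close, or fill a call up. It gives the time, the measured TCP pose, the force and the opening at its end, in the units of the state.
- r.read_state(): the state, without advancing time (a new reading comes with each control period).
- camera(name): name is "scene" or "top"; returns a dict with "color" (384x512x3 uint8, blue, green, red), "fx", "fy", "cx", "cy" (pixels), "eye" and "orientation" of the camera in the world. Camera axes: x right, y down, z forward; pixel columns grow to the right and rows downward; lengths in m; the calibration is good to about 2 mm. A picture is of the moment at which its call begins. There is no depth.
- close_job(): hands the job in, once; it reports no verdict.
The state is a dict: "time": time; "joint_positions": joint angles; "joint_vel": joint speeds; "joint_torque": joint torques, N m; "ee_pos": TCP position; "eef_rot": TCP orientation; "ft_force": force on the tool from outside, world axes, zero at the start; "torque": the same for the moment, N m; "width": finger opening in m.
Only numpy, scipy, OpenCV 4.12 (cv2) and the standard library are available. Lean on these libraries where they do the work, as an engineer would, in place of code of your own. Each camera call takes 0.05 s, during which the arm holds its last target. There are 200 camera calls.

### The job

Set up the dial-gauge stand: take the red knob of its cam lever, swing the lever fully open while carrying the gauge arm so that it cannot drop, and raise the arm on its column until its red index line is level with the yellow pointer on the scale. Keep it there while you swing the lever fully closed again, and finish still gripping the knob, because I will fit the core and zero the gauge while you hold it. Do not bump the gauge, shift the pointer or disturb the things lying round the stand.

Things in the scene. Friction and masses are not known exactly. Their poses are not given: they have to be found in the camera images.
- stand: fixed gauge stand: grey base 120 x 210 x 30 mm; bright column, diameter 24 mm, 330 mm high, at x = 20, y = -55 mm of its frame; right of it an aluminium scale strip with ticks, 14 mm wide, 315 mm high, at x = 38, y = -93 mm. Origin: centre of the base's underside; z up, x from the front (dial side, toward the robot) to the back, y from the column toward the gauge
- gauge_arm (a joint): height (m) of the blue arm; its boss (46 mm diameter, 44 high) slides on the column and the arm reaches 105 mm to the stand's +y. 0: boss mid height 100 mm above the bench; grows upward to 0.17, bottom stop -0.015. With gauge, lever and knob it weighs about 0.7 kg (7 N). Lever open: only the hand carries it, let go it falls. Lever closed: clamped, slips beyond about 45 N
- index_line (a point): the red index line on the small white tab (14 mm high) on the boss's -y side, next to the scale, 12 mm above the boss's mid height; it moves with the arm
- cam_lever (a joint): angle (rad) of the dark steel lever, turning level about a vertical pin on the boss's front, at stand x = -14, y = -55 mm. 0: closed, points to the stand's -y (away from the gauge), arm clamped; grows clockwise seen from above, toward the stand's -x, to its stop at 1.35. The clamp lets go between 0.15 and 0.4; 1 to 4 N at the knob move the lever; it stays where left
- cam_lever_hinge (a point): the vertical axis of the lever's pin, at the lever's mid height, 3 mm below the boss's mid height
- knob_grip (a point): where to grip: on the axis of the red upright knob at the lever's end, 100 mm from the pin. The knob is 18 mm in diameter and stands 53 mm above the lever's top; this point lies 26 mm above the lever's top, 27 mm below the knob's top. The knob turns freely on its own axis, so the hand need not turn with the lever
- grip_knob: the red knob itself, moving with the lever; origin on its axis at the lever's mid height, 31 mm below knob_grip; z up
- set_pointer (a joint): height (m) of the yellow pointer clip on the scale strip; the index line is level with the pointer when joint gauge_arm has this same value. A stiff clip (6 N), set beforehand: not to be moved
- pointer_tip (a point): tip of the yellow pointer (20 x 12 mm clip on the scale strip, tip toward the column): the arm's index line has to come to this height
- dial_gauge: the dial gauge in the end of the arm, dial of 58 mm diameter facing the stand's -x; origin on its spindle (vertical) at the arm's mid height; reaches 96 mm up and 50 mm down from there. Delicate
- core_a: black winding core, 62 mm in diameter and 112 mm high, standing on the bench; loose; origin at the centre of its underside
- core_b: black winding core, 62 mm in diameter and 97 mm high, standing on the bench; loose; origin at the centre of its underside
- vee: ground steel V-block, 50 x 40 x 36 mm, loose; origin at the centre of its underside
- bolt: steel bolt standing on its head, 24 x 28 x 62 mm, loose; origin at the centre of its underside
- bench_spanner: open-ended steel spanner 150 x 25 x 8 mm lying on the bench, loose; origin at the centre of its underside

How it is judged:
By the outcome, as a careful person would: the job done as asked, in the order asked, and still so for the second after the job is handed in, while the arm keeps its last pose, push and grip.
It also fails if it takes over 48 s, if anything falls off the work surface, if the arm or the gripper's body presses on something with over 40 N, if the wrist force passes 120 N, or if a joint passes its speed limit or range.

## Working session

There is one attempt and no reset: what is moved stays moved. The work goes in short steps, Python scripts to look and compute and a shell command to move; the robot and the scene stay as the last step left them, time stands still between calls to the robot, and variables do not carry over. Pictures are saved under pics/ and viewed, about 8 in all and at most 12, crops included, and the job is handed in when it is done.

```bash
mkdir -p pics
cat > h.py <<'E'
import cv2, numpy as np
from scipy.spatial.transform import Rotation as R
from bench import r, camera, close_job
def snap(n,f=None):
    c=camera(n)
    if f: cv2.imwrite('pics/'+f,c['color'])
    return c
def ray(c,u,v):
    q=np.array(c['orientation']); M=R.from_quat(q).as_matrix() if q.size==4 else q.reshape(3,3)
    d=M@np.array([(u-c['cx'])/c['fx'],(v-c['cy'])/c['fy'],1]); return np.array(c['eye']),d/np.linalg.norm(d)
def plane(c,u,v,z):
    e,d=ray(c,u,v); return e+d*(z-e[2])/d[2]
def cross(a,b):
    (e1,d1),(e2,d2)=a,b
    s=np.linalg.lstsq(np.stack([d1,-d2],1),e2-e1,rcond=None)[0]
    p,q=e1+s[0]*d1,e2+s[1]*d2; return (p+q)/2,np.linalg.norm(p-q)
def proj(c,p):
    M=R.from_quat(c['orientation']).as_matrix(); k=M.T@(np.array(p)-c['eye'])
    return np.array([c['fx']*k[0]/k[2]+c['cx'],c['fy']*k[1]/k[2]+c['cy']])
def blobs(img,lo,hi,amin=8):
    h=cv2.cvtColor(img,cv2.COLOR_BGR2HSV); h[...,0]=(h[...,0].astype(int)+30)%180  # red -> 30
    n,l,s,c=cv2.connectedComponentsWithStats(cv2.inRange(h,lo,hi))
    return [(s[i].tolist(),c[i].round(1).tolist()) for i in range(1,n) if s[i][4]>=amin]
E
python3 - <<'E'
from h import *
for n in('scene','top'):
    c=snap(n,n+'1.png'); print(n,c['fx'],c['cx'],c['cy'],c['eye'],c['orientation'])
    print('red',blobs(c['color'],(20,120,60),(38,255,255)));print('yel',blobs(c['color'],(50,120,80),(65,255,255)))
s=r.read_state();print({k:np.round(v,3) for k,v in s.items()},r.tcp_to_grasp)
E
```

```text
scene 357.74538231065316 253.8386919119062 191.11793167305854 [ 0.37010708 -0.72206018  0.7456137 ] [ 0.91565117 -0.20727267  0.0739263  -0.33638649]
red [([241, 0, 25, 18, 195], [250.2, 6.6]), ([361, 0, 151, 44, 3740], [457.5, 16.1]), ([272, 2, 56, 55, 1736], [295.9, 28.8]), ([99, 5, 14, 27, 86], [104.8, 15.2]), ([133, 8, 27, 15, 189], [145.4, 14.8]), ([75, 11, 43, 43, 477], [94.1, 37.3]), ([184, 32, 6, 4, 17], [186.3, 33.8]), ([178, 34, 5, 6, 18], [180.1, 36.8]), ([319, 46, 67, 57, 1708], [349.5, 72.4]), ([92, 55, 18, 42, 183], [100.0, 74.5]), ([108, 99, 4, 6, 15], [109.5, 100.9]), ([111, 106, 5, 9, 16], [112.9, 109.7]), ([144, 109, 14, 22, 164], [150.1, 119.1]), ([252, 202, 10, 23, 183], [256.2, 213.0])]
yel [([261, 113, 21, 53, 589], [272.2, 135.2]), ([262, 134, 2, 10, 19], [262.5, 138.3]), ([262, 145, 2, 7, 8], [262.1, 147.8])]
top 357.35429002833035 252.61033731063125 187.753908393984 [ 0.49835235 -0.25091376  0.95029451] [-0.70512831  0.7055341  -0.04835005  0.05174913]
red [([19, 0, 82, 25, 1512], [61.9, 12.8]), ([205, 0, 72, 25, 1311], [242.4, 12.9]), ([303, 0, 76, 3, 138], [346.4, 0.5]), ([0, 67, 40, 20, 350], [23.2, 80.1]), ([91, 66, 60, 24, 1264], [122.9, 76.9]), ([208, 66, 49, 21, 291], [228.6, 80.3]), ([284, 205, 12, 12, 110], [289.5, 210.3]), ([37, 248, 43, 12, 469], [57.6, 253.4])]
yel [([156, 125, 33, 33, 649], [171.5, 140.6]), ([257, 184, 12, 3, 25], [262.7, 184.6])]
{'time': np.float64(0.1), 'joint_positions': array([ 1.134,  0.333, -0.065,  1.461,  0.022,  1.35 , -0.089]), 'joint_vel': array([ 0.001, -0.002,  0.   , -0.003,  0.001,  0.001,  0.001]), 'joint_torque': array([ 1.0000e-03, -6.2454e+01,  2.4000e-02, -3.9072e+01, -6.1000e-02,
        3.7000e-02,  0.0000e+00]), 'ee_pos': array([ 0.251, -0.572,  0.222]), 'eef_rot': array([ 0.837, -0.547, -0.001, -0.   ]), 'ft_force': array([-0.647,  0.121, -1.001]), 'torque': array([ 0.02 , -0.028,  0.029]), 'width': np.float64(0.087)} -0.0187
```

View pics/scene1.png

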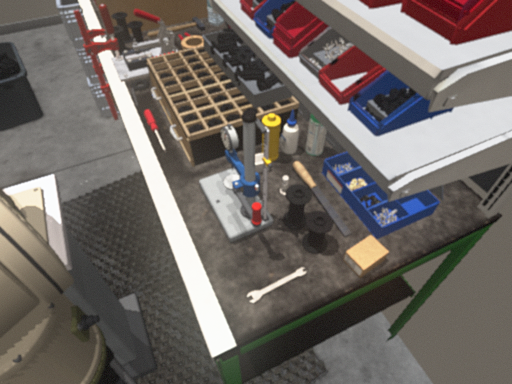

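View pics/top1.png

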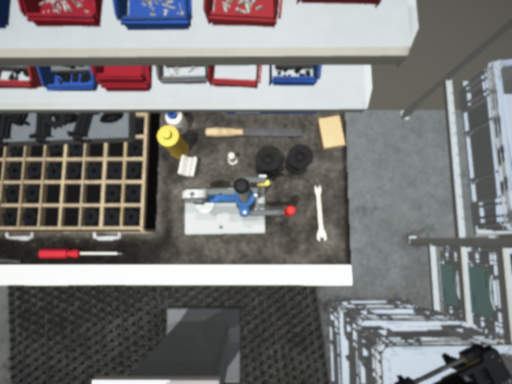

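The scene view shows the stand near (240,190), its knob at (256,213) and the cores right behind it at (297,197) and (317,228). In the top view the knob is at (289,210), the column top at (241,186) and the cores at (268,160) and (299,158), with a shelf behind them.

Run:
```python
from h import *
a=cv2.imread('pics/scene1.png')[95:245,190:340]; b=cv2.imread('pics/top1.png')[140:240,170:320]
a=cv2.resize(a,None,fx=4,fy=4,interpolation=cv2.INTER_CUBIC)[:600,:400]
b=cv2.resize(b,(400,267),interpolation=cv2.INTER_CUBIC)
o=np.zeros((600,800,3),np.uint8);o[:,:400]=a;o[:267,400:]=b;cv2.imwrite('pics/crop1.png',o)
s=camera('scene');t=camera('top')
k,g=cross(ray(s,256.2,213),ray(t,289.5,210.3));print('knob',k,g)
for z in (.1,.15,.2):print(z,plane(t,262.7,184.6,z),plane(t,289.5,210.3,z))
# base corners (top face z=.03)
for u,v in((184,235),(265,235)):print('base',plane(t,u,v,.03))
print('column top',plane(t,241,186,.33))
print('cores',plane(t,268,160,.11),plane(t,299,158,.1))
# pointer yellow in scene near strip
print(blobs(s['color'][140:200,240:285],(48,70,60),(70,255,255),2),blobs(t['color'][170:200,240:285],(48,70,60),(70,255,255),2))
# shelf lower edge: near corner in both
print('shelf corner',cross(ray(s,400,194),ray(t,370,108)))
```

```text
knob [ 0.56020906 -0.32851679  0.16129186] 0.0006183571933690883
0.1 [ 0.62728044 -0.27111027  0.1       ] [ 0.56533273 -0.33464924  0.1       ]
0.15 [ 0.61969906 -0.26992265  0.15      ] [ 0.56139407 -0.32972533  0.15      ]
0.2 [ 0.61211768 -0.26873503  0.2       ] [ 0.55745541 -0.32480142  0.2       ]
base [ 0.50781922 -0.0711232   0.03      ]
base [ 0.50776092 -0.27809473  0.03      ]
column top [ 0.58995802 -0.22756038  0.33      ]
cores [ 0.68549811 -0.28385036  0.11      ] [ 0.6925925  -0.35961499  0.1       ]
[([21, 0, 3, 13, 35], [22.1, 6.1]), ([22, 0, 18, 27, 271], [32.1, 12.0])] [([16, 8, 14, 9, 74], [23.9, 13.4])]
shelf corner (array([ 0.75302864, -0.47796051,  0.28209396]), np.float64(0.005560977600900321))
```

View pics/crop1.png

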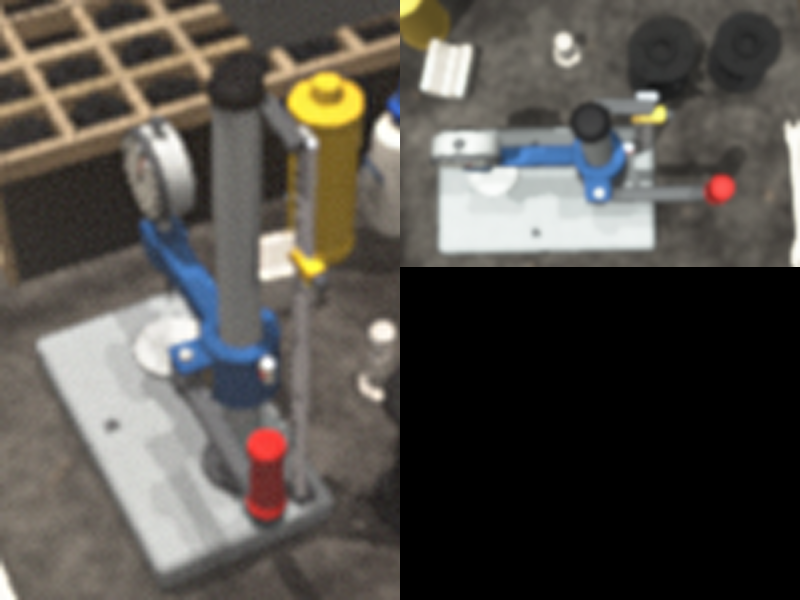

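The crop shows the yellow pointer at scene pixel (267,161), the white index tab with its red line at about (257,187), and the knob's top at (256.5,205.5). I'll work out heights and the approach next.

Run:
```python
from h import *
s=camera('scene');t=camera('top')
kt,g=cross(ray(s,256.7,205.7),ray(t,289.8,210.3));print('knob top',kt,g)
p,g=cross(ray(s,267,161),ray(t,264,183.4));print('pointer',p,g)
def atx(c,u,v,x):
    e,d=ray(c,u,v);return e+d*(x-e[0])/d[0]
print('pointer on x=.606',atx(s,267,161,.606),'tab x=.6',atx(s,256.8,187.5,.600))
for z in(.15,.16,.17,.18,.19):print(z,proj(s,[.554,-.330,z]),proj(s,[.56,-.328,z]))
st=r.read_state();M=R.from_quat(st['eef_rot']).as_matrix();print(M.round(3))
G=np.array([.558,-.329,kt[2]-.027])
for nm,P in(('above',G+[0,0,.12]),('grip',G)):
    tcp=P+[0,0,-.0187];print(nm,tcp.round(4),'tool shift',(M.T@(tcp-st['ee_pos'])).round(4))
```

```text
knob top [ 0.55999838 -0.32745868  0.18387794] 0.002670610842187149
pointer [ 0.61020353 -0.27090899  0.23650256] 0.0024470394850901523
pointer on x=.606 [ 0.606      -0.28129463  0.24796629] tab x=.6 [ 0.6        -0.24818966  0.13695739]
0.15 [253.92968748 217.84601345] [256.14240103 216.11581393]
0.16 [253.91062655 214.94317314] [256.14654828 213.20610357]
0.17 [253.89116125 211.97875103] [256.15078317 210.23490677]
0.18 [253.87127859 208.95076647] [256.1551085  207.20025375]
0.19 [253.85096498 205.85715298] [256.15952721 204.10008973]
[[ 0.402 -0.916 -0.   ]
 [-0.916 -0.402  0.   ]
 [-0.     0.    -1.   ]]
above [ 0.558  -0.329   0.2582] tool shift [-0.0993 -0.3786 -0.0359]
grip [ 0.558  -0.329   0.1382] tool shift [-0.0993 -0.3786  0.0841]
```

```bash
python3 -m crank '[{"x":-0.005,"y":-0.02,"z":-0.01,"claw":-1},{"x":-0.014,"y":-0.055,"z":-0.02,"claw":-1},{"x":-0.024,"y":-0.09,"z":-0.03,"claw":-1},{"x":-0.033,"y":-0.125,"z":-0.037,"claw":-1},{"x":-0.042,"y":-0.16,"z":-0.037,"claw":-1}]' 60 && python3 -m crank '[{"x":-0.009,"y":-0.035,"claw":-1},{"x":-0.018,"y":-0.07,"claw":-1},{"x":-0.028,"y":-0.105,"claw":-1},{"x":-0.037,"y":-0.14,"claw":-1},{"x":-0.045,"y":-0.17,"claw":-1}]' && python3 -m crank '[{"x":-0.005,"y":-0.02,"claw":-1},{"x":-0.01,"y":-0.04,"claw":-1},{"x":-0.012,"y":-0.05,"claw":-1},{"x":-0.012,"y":-0.051,"claw":-1},{"x":-0.012,"y":-0.051,"claw":-1}]'
python3 - <<'E'
from h import *
s=snap('scene');t=snap('top')
o=np.hstack([cv2.resize(s['color'][60:260,180:330],None,fx=2.6,fy=2.6),cv2.resize(t['color'][120:320,210:360],None,fx=2.6,fy=2.6)]);cv2.imwrite('pics/c2.png',o)
print(blobs(s['color'][180:240,230:280],(20,120,60),(38,255,255)))
E
```

```text
[([22, 22, 10, 23, 182], [26.2, 33.0])]schema error: expected keys x, y, z, ax, ay, az, claw
```

```bash
python3 -m crank '[{"x":-0.005,"y":-0.02,"z":-0.01,"ax":0,"ay":0,"az":0,"claw":-1},{"x":-0.014,"y":-0.055,"z":-0.02,"ax":0,"ay":0,"az":0,"claw":-1},{"x":-0.024,"y":-0.09,"z":-0.03,"ax":0,"ay":0,"az":0,"claw":-1},{"x":-0.033,"y":-0.125,"z":-0.037,"ax":0,"ay":0,"az":0,"claw":-1},{"x":-0.042,"y":-0.16,"z":-0.037,"ax":0,"ay":0,"az":0,"claw":-1}]' 60 && python3 -m crank '[{"x":-0.009,"y":-0.035,"z":0,"ax":0,"ay":0,"az":0,"claw":-1},{"x":-0.018,"y":-0.07,"z":0,"ax":0,"ay":0,"az":0,"claw":-1},{"x":-0.028,"y":-0.105,"z":0,"ax":0,"ay":0,"az":0,"claw":-1},{"x":-0.037,"y":-0.14,"z":0,"ax":0,"ay":0,"az":0,"claw":-1},{"x":-0.045,"y":-0.17,"z":0,"ax":0,"ay":0,"az":0,"claw":-1}]' && python3 -m crank '[{"x":-0.005,"y":-0.02,"z":0,"ax":0,"ay":0,"az":0,"claw":-1},{"x":-0.01,"y":-0.04,"z":0,"ax":0,"ay":0,"az":0,"claw":-1},{"x":-0.012,"y":-0.05,"z":0,"ax":0,"ay":0,"az":0,"claw":-1},{"x":-0.012,"y":-0.051,"z":0,"ax":0,"ay":0,"az":0,"claw":-1},{"x":-0.012,"y":-0.051,"z":0,"ax":0,"ay":0,"az":0,"claw":-1}]'
python3 - <<'E'
from h import *
s=snap('scene');t=snap('top')
o=np.hstack([cv2.resize(s['color'][60:260,180:330],None,fx=2.6,fy=2.6),cv2.resize(t['color'][120:320,210:360],None,fx=2.6,fy=2.6)]);cv2.imwrite('pics/c2.png',o)
print(blobs(s['color'][180:240,230:280],(20,120,60),(38,255,255)))
E
```

```text
time: 0.82
ee_pos: [0.3825, -0.4687, 0.2615]
eef_rot: [0.837, -0.547, 0.001, 0.0]
ft_force: [1.1, -1.0, -0.8]
width: 0.0875
time: 1.23
ee_pos: [0.5203, -0.3578, 0.2597]
eef_rot: [0.838, -0.546, 0.0, -0.0]
ft_force: [0.7, -0.4, 0.2]
width: 0.0868
time: 1.65
ee_pos: [0.5601, -0.3288, 0.2594]
eef_rot: [0.837, -0.547, -0.0, 0.0]
ft_force: [-0.4, -1.0, 0.6]
width: 0.087
[([22, 23, 9, 22, 164], [26.2, 33.3])]
```

View pics/c2.png

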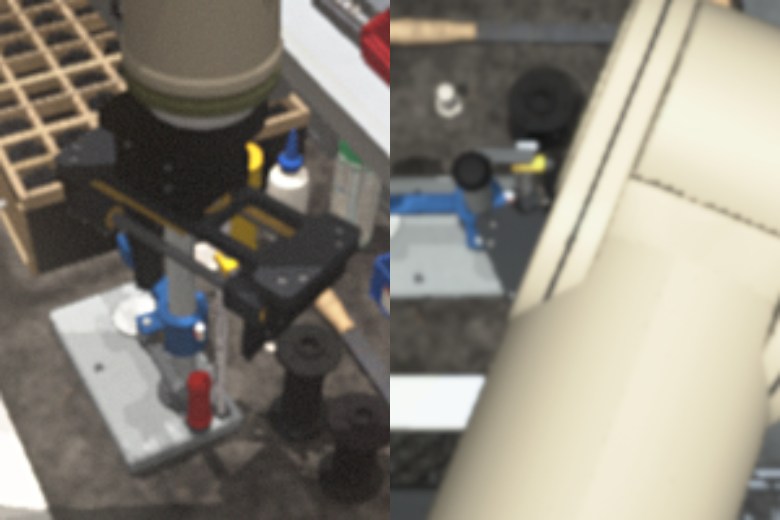

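The scene view shows the hand open above the knob, which is undisturbed at about (256,213). Both fingers are clear of the column and the scale. Next I descend.

```bash
python3 -m crank '[{"x":0,"y":0,"z":0.02,"ax":0,"ay":0,"az":0,"claw":-1},{"x":0,"y":0,"z":0.04,"ax":0,"ay":0,"az":0,"claw":-1},{"x":0,"y":0,"z":0.06,"ax":0,"ay":0,"az":0,"claw":-1},{"x":0,"y":0,"z":0.08,"ax":0,"ay":0,"az":0,"claw":-1},{"x":0,"y":0,"z":0.09,"ax":0,"ay":0,"az":0,"claw":-1}]' && python3 -m crank '[{"x":0,"y":0,"z":0.01,"ax":0,"ay":0,"az":0,"claw":-1},{"x":0,"y":0,"z":0.018,"ax":0,"ay":0,"az":0,"claw":-1},{"x":0,"y":0,"z":0.024,"ax":0,"ay":0,"az":0,"claw":-1},{"x":0,"y":0,"z":0.027,"ax":0,"ay":0,"az":0,"claw":-1},{"x":0,"y":0,"z":0.027,"ax":0,"ay":0,"az":0,"claw":-1}]'
python3 - <<'E'
from h import *
s=snap('scene')
cv2.imwrite('pics/c3.png',cv2.resize(s['color'][120:250,190:320],None,fx=4.5,fy=4.5,interpolation=cv2.INTER_CUBIC))
E
```

```text
time: 2.17
ee_pos: [0.5582, -0.3296, 0.1672]
eef_rot: [0.837, -0.548, -0.001, 0.001]
ft_force: [0.2, -1.2, 0.3]
width: 0.0873
time: 2.58
ee_pos: [0.5603, -0.3285, 0.1424]
eef_rot: [0.837, -0.547, -0.0, 0.0]
ft_force: [-0.3, 0.3, -0.8]
width: 0.0866
```

View pics/c3.png

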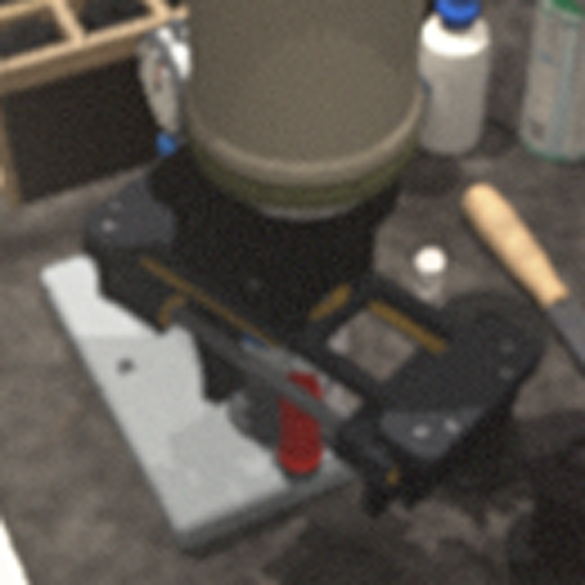

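The crop shows the knob between the open fingers at crop (300,425), centred, with nothing touched. Now I grip.

```bash
python3 -m crank '[{"x":0,"y":0,"z":0,"ax":0,"ay":0,"az":0,"claw":0.3},{"x":0,"y":0,"z":0,"ax":0,"ay":0,"az":0,"claw":0.6},{"x":0,"y":0,"z":0,"ax":0,"ay":0,"az":0,"claw":1},{"x":0,"y":0,"z":0,"ax":0,"ay":0,"az":0,"claw":1},{"x":0,"y":0,"z":0,"ax":0,"ay":0,"az":0,"claw":1}]' 45;  python3 -m crank '[{"x":0,"y":0,"z":0,"ax":0,"ay":0,"az":0,"claw":1},{"x":0,"y":0,"z":0,"ax":0,"ay":0,"az":0,"claw":1},{"x":0,"y":0,"z":0,"ax":0,"ay":0,"az":0,"claw":1},{"x":0,"y":0,"z":0,"ax":0,"ay":0,"az":0,"claw":1},{"x":0,"y":0,"z":0,"ax":0,"ay":0,"az":0,"claw":1}]'
```

```text
time: 3.05
ee_pos: [0.5604, -0.3285, 0.1428]
eef_rot: [0.837, -0.547, 0.0, 0.0]
ft_force: [0.3, -0.6, 0.3]
width: 0.0614
time: 3.47
ee_pos: [0.5603, -0.3284, 0.1426]
eef_rot: [0.837, -0.547, -0.0, 0.0]
ft_force: [0.4, -0.9, 0.7]
width: 0.0288
```

```bash
python3 -m crank '[{"x":0,"y":0,"z":0,"ax":0,"ay":0,"az":0,"claw":1},{"x":0,"y":0,"z":0,"ax":0,"ay":0,"az":0,"claw":1},{"x":0,"y":0,"z":0,"ax":0,"ay":0,"az":0,"claw":1},{"x":0,"y":0,"z":0,"ax":0,"ay":0,"az":0,"claw":1},{"x":0,"y":0,"z":0,"ax":0,"ay":0,"az":0,"claw":1}]'
```

```text
time: 3.88
ee_pos: [0.56, -0.3273, 0.1424]
eef_rot: [0.837, -0.546, -0.001, -0.0]
ft_force: [-3.3, 3.8, 2.4]
width: 0.0177
```

```bash
python3 -m crank '[{"x":0,"y":0,"z":-0.001,"ax":0,"ay":0,"az":0,"claw":1},{"x":0,"y":0,"z":-0.002,"ax":0,"ay":0,"az":0,"claw":1},{"x":0,"y":0,"z":-0.002,"ax":0,"ay":0,"az":0,"claw":1},{"x":0,"y":0,"z":-0.002,"ax":0,"ay":0,"az":0,"claw":1},{"x":0,"y":0,"z":-0.002,"ax":0,"ay":0,"az":0,"claw":1}]'; python3 -m crank '[{"x":-0.002,"y":0.004,"z":0,"ax":0,"ay":0,"az":0,"claw":1},{"x":-0.0045,"y":0.009,"z":0,"ax":0,"ay":0,"az":0,"claw":1},{"x":-0.007,"y":0.013,"z":0,"ax":0,"ay":0,"az":0,"claw":1},{"x":-0.01,"y":0.0174,"z":0,"ax":0,"ay":0,"az":0,"claw":1},{"x":-0.01,"y":0.0174,"z":0,"ax":0,"ay":0,"az":0,"claw":1}]'
```

```text
time: 4.3
ee_pos: [0.5598, -0.3274, 0.1431]
eef_rot: [0.837, -0.547, -0.001, -0.0]
ft_force: [-0.9, 5.4, -12.6]
width: 0.0178
time: 4.72
ee_pos: [0.539, -0.3256, 0.1439]
eef_rot: [0.837, -0.547, -0.001, -0.0]
ft_force: [-0.1, 6.0, -15.1]
width: 0.0175
```

```bash
python3 -m crank '[{"x":-0.003,"y":0.004,"z":0.0005,"ax":0,"ay":0,"az":0,"claw":1},{"x":-0.0066,"y":0.008,"z":0.001,"ax":0,"ay":0,"az":0,"claw":1},{"x":-0.0136,"y":0.015,"z":0.001,"ax":0,"ay":0,"az":0,"claw":1},{"x":-0.0212,"y":0.0214,"z":0.001,"ax":0,"ay":0,"az":0,"claw":1},{"x":-0.0212,"y":0.0214,"z":0.001,"ax":0,"ay":0,"az":0,"claw":1}]'
```

```text
time: 5.13
ee_pos: [0.5114, -0.3159, 0.1449]
eef_rot: [0.837, -0.547, 0.001, 0.0]
ft_force: [0.5, 2.6, -6.6]
width: 0.0178
```

```bash
python3 -m crank '[{"x":-0.004,"y":0.003,"z":0,"ax":0,"ay":0,"az":0,"claw":1},{"x":-0.0125,"y":0.0083,"z":0,"ax":0,"ay":0,"az":0,"claw":1},{"x":-0.0215,"y":0.0127,"z":0,"ax":0,"ay":0,"az":0,"claw":1},{"x":-0.031,"y":0.0162,"z":0,"ax":0,"ay":0,"az":0,"claw":1},{"x":-0.0357,"y":0.0176,"z":0,"ax":0,"ay":0,"az":0,"claw":1}]';python3 -m crank '[{"x":-0.0098,"y":0.0021,"z":0,"ax":0,"ay":0,"az":0,"claw":1},{"x":-0.0197,"y":0.0031,"z":0,"ax":0,"ay":0,"az":0,"claw":1},{"x":-0.0297,"y":0.0032,"z":0,"ax":0,"ay":0,"az":0,"claw":1},{"x":-0.0397,"y":0.0023,"z":0,"ax":0,"ay":0,"az":0,"claw":1},{"x":-0.0397,"y":0.0023,"z":0,"ax":0,"ay":0,"az":0,"claw":1}]'
```

```text
time: 5.55
ee_pos: [0.481, -0.2911, 0.1443]
eef_rot: [0.837, -0.547, 0.001, 0.001]
ft_force: [-0.7, -1.9, -6.7]
width: 0.0174
time: 5.97
ee_pos: [0.4616, -0.2532, 0.1432]
eef_rot: [0.837, -0.547, -0.002, 0.001]
ft_force: [-6.5, -0.1, -7.5]
width: 0.0177
```

```bash
python3 -m crank '[{"x":-0.0015,"y":0,"z":0,"ax":0,"ay":0,"az":0,"claw":1},{"x":-0.003,"y":0,"z":0,"ax":0,"ay":0,"az":0,"claw":1},{"x":-0.0045,"y":0.0003,"z":0,"ax":0,"ay":0,"az":0,"claw":1},{"x":-0.005,"y":0.0003,"z":0,"ax":0,"ay":0,"az":0,"claw":1},{"x":-0.005,"y":0.0003,"z":0,"ax":0,"ay":0,"az":0,"claw":1}]'
python3 - <<'E'
from h import *
s=snap('scene');print(np.round(r.read_state()['ft_force'],1))
cv2.imwrite('pics/c4.png',cv2.resize(s['color'][110:250,190:320],None,fx=4.2,fy=4.2,interpolation=cv2.INTER_CUBIC))
E
```

```text
time: 6.38
ee_pos: [0.4609, -0.2508, 0.1437]
eef_rot: [0.837, -0.547, 0.0, 0.001]
ft_force: [-3.4, -4.5, -7.3]
width: 0.0175
[-3.8 -4.8 -6.4]
```

View pics/c4.png

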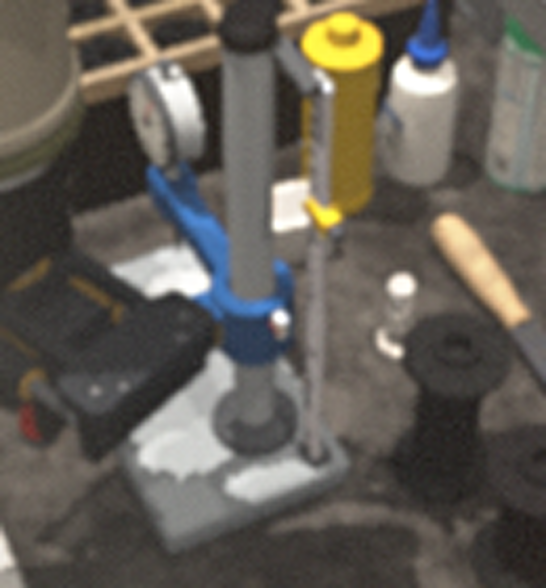

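Lever open. The index tab is at crop (279,322) and the pointer tip at crop (310,207), both unobstructed; the gauge and cores are undisturbed. I press lightly to confirm the stop, then lift.

```bash
python3 -m crank '[{"x":-0.001,"y":0,"z":0,"ax":0,"ay":0,"az":0,"claw":1},{"x":-0.002,"y":0,"z":0,"ax":0,"ay":0,"az":0,"claw":1},{"x":-0.002,"y":0,"z":0,"ax":0,"ay":0,"az":0,"claw":1},{"x":-0.002,"y":0,"z":0,"ax":0,"ay":0,"az":0,"claw":1},{"x":-0.002,"y":0,"z":0,"ax":0,"ay":0,"az":0,"claw":1}]'
python3 - <<'E'
from h import *
s=camera('scene');t=camera('top')
cv2.imwrite('pics/t5.png',t['color'])
for nm,c,w in(('s',s,(245,150,290,200)),('t',t,(240,170,290,205))):
    x0,y0,x1,y1=w;I=c['color'][y0:y1,x0:x1]
    print(nm,'yel',[(b[0],[b[1][0]+x0,b[1][1]+y0]) for b in blobs(I,(48,120,110),(65,255,255),3)],'red',[(b[0],[b[1][0]+x0,b[1][1]+y0]) for b in blobs(I,(15,50,60),(40,255,255),1)],
     'white',[(b[0],[b[1][0]+x0,b[1][1]+y0]) for b in blobs(I,(0,0,165),(180,60,255),2)])
for u,v in((255.1,195.1),):print(plane(t,u,v,.14))
E
```

```text
time: 6.85
ee_pos: [0.4608, -0.2504, 0.1443]
eef_rot: [0.837, -0.548, 0.002, 0.001]
ft_force: [-1.0, -10.9, -7.1]
width: 0.0176
s yel [([18, 0, 15, 16, 130], [270.9, 156.5])] red [([15, 0, 1, 1, 1], [260.0, 150.0]), ([39, 7, 1, 1, 1], [284.0, 157.0]), ([9, 37, 3, 3, 6], [255.2, 187.7])] white [([10, 3, 9, 12, 98], [258.8, 158.5]), ([37, 25, 7, 6, 35], [285.2, 177.6]), ([10, 33, 4, 5, 16], [256.5, 185.0]), ([35, 39, 6, 6, 21], [282.1, 192.0])]
t yel [([17, 9, 12, 7, 35], [263.8, 183.5])] red [] white [([19, 5, 7, 3, 20], [262.2, 176.0]), ([14, 23, 4, 4, 14], [255.3, 194.5]), ([17, 27, 7, 8, 49], [260.3, 200.9])]
[ 0.59698027 -0.25270405  0.14      ]
```

```bash
python3 -m crank '[{"x":0.001,"y":0,"z":-0.004,"ax":0,"ay":0,"az":0,"claw":1},{"x":0.001,"y":0,"z":-0.012,"ax":0,"ay":0,"az":0,"claw":1},{"x":0.001,"y":0,"z":-0.022,"ax":0,"ay":0,"az":0,"claw":1},{"x":0.001,"y":0,"z":-0.032,"ax":0,"ay":0,"az":0,"claw":1},{"x":0.001,"y":0,"z":-0.042,"ax":0,"ay":0,"az":0,"claw":1}]';python3 -m crank '[{"x":0,"y":0,"z":-0.01,"ax":0,"ay":0,"az":0,"claw":1},{"x":0,"y":0,"z":-0.02,"ax":0,"ay":0,"az":0,"claw":1},{"x":0,"y":0,"z":-0.03,"ax":0,"ay":0,"az":0,"claw":1},{"x":0,"y":0,"z":-0.036,"ax":0,"ay":0,"az":0,"claw":1},{"x":0,"y":0,"z":-0.038,"ax":0,"ay":0,"az":0,"claw":1}]'; python3 -m crank '[{"x":0,"y":0,"z":0,"ax":0,"ay":0,"az":0,"claw":1},{"x":0,"y":0,"z":0,"ax":0,"ay":0,"az":0,"claw":1},{"x":0,"y":0,"z":0,"ax":0,"ay":0,"az":0,"claw":1},{"x":0,"y":0,"z":0,"ax":0,"ay":0,"az":0,"claw":1},{"x":0,"y":0,"z":0,"ax":0,"ay":0,"az":0,"claw":1}]'
python3 - <<'E'
from h import *
s=camera('scene');t=camera('top');print(np.round(r.read_state()['ft_force'],1))
cv2.imwrite('pics/s6raw.png',s['color']);cv2.imwrite('pics/t6raw.png',t['color'])
k=dict(fx=9,fy=9,interpolation=cv2.INTER_CUBIC)
a=cv2.resize(s['color'][135:195,245:288],None,**k);b=cv2.resize(t['color'][165:225,240:283],None,**k)
cv2.imwrite('pics/c6.png',np.hstack([a,b]))
for nm,c,w in(('s',s,(245,140,290,200)),('t',t,(240,170,290,205))):
    x0,y0,x1,y1=w;I=c['color'][y0:y1,x0:x1]
    for n,lo,hi in(('yel',(48,120,110),(65,255,255)),('red',(15,50,60),(40,255,255)),('white',(0,0,165),(180,60,255))):
        print(nm,n,[(b[0],[b[1][0]+x0,b[1][1]+y0]) for b in blobs(I,lo,hi,3)])
E
```

```text
time: 7.37
ee_pos: [0.4608, -0.2506, 0.1863]
eef_rot: [0.837, -0.547, 0.001, 0.001]
ft_force: [-1.6, -7.9, -8.1]
width: 0.0178
time: 7.78
ee_pos: [0.4609, -0.2506, 0.2249]
eef_rot: [0.837, -0.547, 0.001, 0.001]
ft_force: [-3.0, -7.3, -8.2]
width: 0.0178
time: 8.2
ee_pos: [0.4609, -0.2506, 0.2239]
eef_rot: [0.837, -0.547, 0.001, 0.001]
ft_force: [-1.6, -7.0, -6.9]
width: 0.0176
[-1.9 -7.  -7. ]
s yel [([17, 0, 2, 4, 7], [262.4, 141.3]), ([18, 0, 16, 25, 229], [272.1, 151.4]), ([17, 5, 2, 7, 8], [262.1, 147.8])]
s red [([9, 21, 3, 3, 6], [255.2, 162.2])]
s white [([15, 13, 4, 11, 37], [261.4, 158.1]), ([10, 18, 4, 4, 14], [256.3, 159.5]), ([37, 35, 7, 6, 35], [285.2, 177.6]), ([0, 48, 1, 12, 12], [245.0, 193.5]), ([35, 49, 6, 6, 21], [282.1, 192.0]), ([10, 55, 5, 5, 17], [256.4, 197.4])]
t yel [([17, 9, 12, 8, 42], [264.3, 183.3])]
t red []
t white [([19, 5, 7, 3, 19], [262.3, 175.9]), ([14, 18, 4, 4, 13], [255.5, 189.8]), ([16, 32, 2, 3, 6], [256.5, 203.0])]
```

View pics/c6.png

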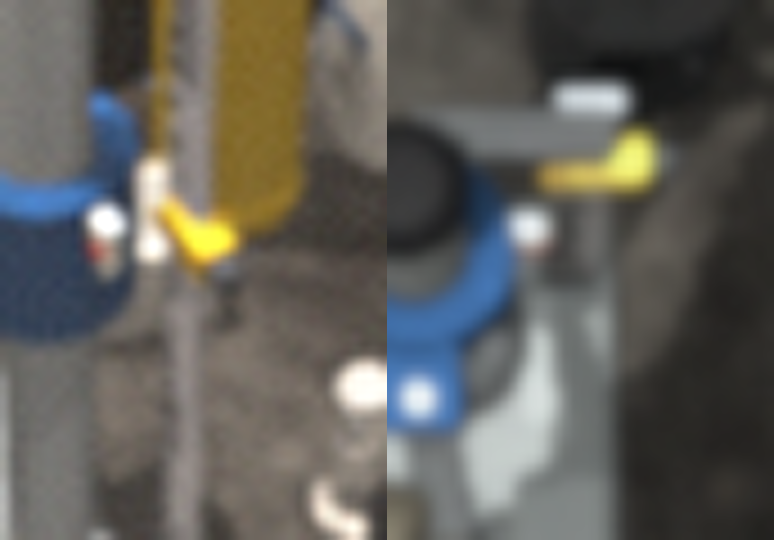

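The crop shows the index line (red, left half at (98,249)) still below the pointer tip (left half at (163,205)). In the right half, the top view, the tip is at (540,178) and the tab at (529,228). I'll measure both at subpixel from averaged frames.

```bash
cat > m.py <<'E'
from h import *
def avg(n,k):
    cs=[camera(n) for _ in range(k)];c=cs[0];c['color']=np.mean([q['color'].astype(float) for q in cs],0);return c
def cen(W,x0,y0,th):
    W=np.where(W>th,W-th,0);yy,xx=np.indices(W.shape);return np.array([(W*xx).sum()/W.sum()+x0,(W*yy).sum()/W.sum()+y0]).round(2),round(W.sum())
def redc(c,x0,y0,x1,y1,th=25):
    I=c['color'][y0:y1,x0:x1];return cen(I[...,2]-np.maximum(I[...,1],I[...,0]),x0,y0,th)
E
python3 - <<'E'
from m import *
s=avg('scene',6);t=avg('top',6);np.save('s6.npy',s['color']);np.save('t6.npy',t['color'])
np.set_printoptions(linewidth=200)
a,an=redc(s,250,155,261,170);b,bn=redc(t,250,186,262,199,12);print('line s',a,an,'t',b,bn)
print((s['color'][157:168,251:263,2]-np.maximum(s['color'][157:168,251:263,1],s['color'][157:168,251:263,0])).round().astype(int))
I=t['color'][186:197,250:263];print((I[...,2]-np.maximum(I[...,1],I[...,0])).round().astype(int))
Y=lambda c,x0,y0,x1,y1:(np.minimum(c['color'][y0:y1,x0:x1,1],c['color'][y0:y1,x0:x1,2])-c['color'][y0:y1,x0:x1,0]).round().astype(int)
print('yel s, rows 153.. cols 260..');print(Y(s,260,153,274,168));print('yel t rows 178.. cols 253..');print(Y(t,253,178,272,190))
print('line tri',cross(ray(s,*a),ray(t,*b)))
print('tip tri',cross(ray(s,262.7,157.3),ray(t,256.55,184.3)))
E
```

```text
line s [255.38 162.39] 93 t [257. 192.] 1
[[-119 -115 -110  -95  -57  -34  -24  -23   -6    9   15   15]
 [ -99  -93  -82  -44  -14   -3  -15  -16   -8    8   19   30]
 [ -57  -51  -42  -10    1    0    0  -13   -8    8   18   26]
 [ -32  -33  -28    0    6    0    0   -8   -6    8   12   21]
 [ -31  -34  -28    8   28   18    7    1   -4    8    6    7]
 [ -32  -35  -32   12   57   44   20    3   -1    8    2    1]
 [ -32  -34  -35   -3   47   42   20    4   -3    6   10   12]
 [ -33  -33  -34  -22    8   14    8   -2   -9    4    8    8]
 [ -34  -32  -33  -30  -13    2    0  -14  -14    5    8    7]
 [ -32  -33  -31  -30  -24  -16  -20  -26  -13    6    8    8]
 [ -32  -32  -31  -29  -26  -27  -29  -26   -8    5    8    8]]
[[ -44  -40  -24   -8    0    1    4    9   12   12   10   10    9]
 [ -47  -48  -37  -19   -6   -2   -2    0    2    3    3    3    3]
 [ -50  -55  -49  -28  -13   -8   -6   -3   -1    0    0    1    1]
 [ -53  -65  -61  -36  -19   -9   -9   -4   -1    0    0    1    1]
 [ -59  -76  -74  -44  -21   -7   -5   -2    1    1    1    1    1]
 [ -70  -88  -87  -55  -
[... 1761 characters left out ...]
 66  72  93 114 118 118 114  71  19   1]
 [  2   4   7  27  54  70  76  86  91  92  94 104 115 118 118 103  60  18   4]
 [  1   3   6  23  47  59  64  71  75  74  74  79  85  89  86  70  38  11   5]
 [ -8   1   3  10  22  29  30  32  34  33  32  35  39  42  41  31  16   6   5]
 [-19  -6  -2   1   6   8   8   8   8   8   8   9  10  11  11   9   7   6   6]
 [-28 -13  -8  -6  -2   2   2   2   2   3   3   3   4   4   5   5   6   6   6]
 [-36 -19  -9  -9  -4   1   1   2   2   2   2   3   4   4   5   6   6   6   6]]
line tri (array([ 0.59266652, -0.25637981,  0.22736882]), np.float64(9.433602456126669e-05))
tip tri (array([ 0.60842832, -0.25576063,  0.23434109]), np.float64(0.0018600188796733883))
```

Run:
```python
from m import *
s=camera('scene');t=camera('top')
print('tip',cross(ray(s,262.3,157.75),ray(t,256.4,184.17)))
e,d1=ray(s,263,158.36);_,d2=ray(s,264,159.2);n=np.cross(d1,d2)
for u in(257,259,261):
    te,td=ray(t,u,184.17);print('arm',u,te+td*(n@(e-te))/(n@td))
T=s['color']
# predicted pixels: line at h+dz, and scene arm direction of a level y-parallel bar
P=np.array([.6085,-.256,.2345]);print([proj(s,P+[0,-k,0]).round(2) for k in(0,.005,.01,.02)])
L=np.array([.5927,-.2564,.2274]);print([proj(s,L+[0,0,k]).round(2) for k in(0,.005,.01)], proj(s,L+[0,0,-.0796]),proj(t,L+[0,0,-.0796]))
```

```text
tip (array([ 0.60839387, -0.25528479,  0.23280304]), np.float64(0.0007394852025866399))
arm 257 [ 0.60777196 -0.25637157  0.23454494]
arm 259 [ 0.60748402 -0.26039855  0.23640276]
arm 261 [ 0.60719759 -0.26440446  0.23825086]
[array([262.34, 157.39]), array([263.43, 158.95]), array([264.53, 160.52]), array([266.76, 163.71])]
[array([255.42, 162.38]), array([255.42, 160.63]), array([255.42, 158.87])] [255.44675829 187.90338276] [256.74458226 196.56178626]
```

Best estimate: the line's z is about 0.2274 and the pointer's about 0.2345, so I raise the arm 7 mm and re-measure.

```bash
python3 -m crank '[{"x":0,"y":0,"z":-0.002,"ax":0,"ay":0,"az":0,"claw":1},{"x":0,"y":0,"z":-0.005,"ax":0,"ay":0,"az":0,"claw":1},{"x":0,"y":0,"z":-0.007,"ax":0,"ay":0,"az":0,"claw":1},{"x":0,"y":0,"z":-0.007,"ax":0,"ay":0,"az":0,"claw":1},{"x":0,"y":0,"z":-0.007,"ax":0,"ay":0,"az":0,"claw":1}]'
python3 - <<'E'
from m import *
s=avg('scene',8);t=avg('top',8);np.save('s7.npy',s['color']);np.save('t7.npy',t['color'])
st=r.read_state();print(st['ee_pos'].round(4),st['ft_force'].round(1),st['time'])
a,an=redc(s,250,153,260,168);b,bn=redc(t,253,184,262,199,7);print('line',a,b,cross(ray(s,*a),ray(t,*b)))
# column/row centroids of pointer arm (yellowness)
def Y(c):return np.minimum(c['color'][...,1],c['color'][...,2])-c['color'][...,0]
ys,yt=Y(s),Y(t)
for u in(263,264):
    w=np.clip(ys[153:166,u]-14,0,None);print('s',u,(w*np.arange(153,166)).sum()/w.sum(),ys[153:166,u].round())
for u in(257,258,259,260,261):
    w=np.clip(yt[179:189,u]-5,0,None);print('t',u,(w*np.arange(179,189)).sum()/w.sum())
k=dict(fx=18,fy=18,interpolation=cv2.INTER_LANCZOS4)
A=cv2.resize(np.uint8(s['color'][147:177,249:271]),None,**k);B=cv2.resize(np.uint8(t['color'][172:202,250:272]),None,**k)
cv2.imwrite('pics/c7.png',np.hstack([A,B])[:, :800])
E
```

```text
time: 9.42
ee_pos: [0.4608, -0.2506, 0.231]
eef_rot: [0.837, -0.547, 0.001, 0.001]
ft_force: [-0.9, -6.6, -6.6]
width: 0.0174
[ 0.4608 -0.2506  0.2309] [-1.4 -7.1 -6.7] 10.2167
line [254.77 159.44] [258.79 184.62] (array([ 0.5990294 , -0.25771677,  0.236532  ]), np.float64(0.015521815806903974))
s 263 158.2583879676051 [ 21.  14.  12.  28.  73. 116. 102.  54.  25.  16.  10.   6.   4.]
s 264 159.15316573556797 [  7.   5.   6.  24.  74. 132. 156. 128.  72.  38.  26.  14.   5.]
t 257 184.26060070671377
t 258 184.2925
t 259 184.28361581920905
t 260 184.20350877192982
t 261 184.16799624589396
```

View pics/c7.png

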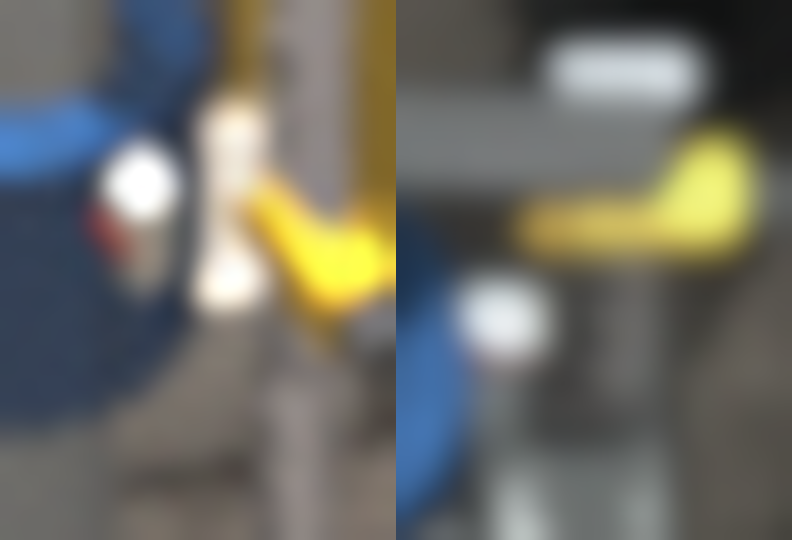

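The line is at left crop (110,235) and the pointer tip at left crop (262,190), with nothing disturbed. I'll re-evaluate with tighter windows, since the yellow arm contaminated the red mask.

Run:
```python
from m import *
s=camera('scene');t=camera('top')
def red(I):return I[...,2]-np.maximum(I[...,1],I[...,0])
for n,dv,dt in(('6',0,0),('7',-3,0)):
    S,T=np.load(f's{n}.npy'),np.load(f't{n}.npy')
    r0=159+dv;W=np.clip(red(S)[r0:r0+8,253:258]-5,0,None);yy,xx=np.indices(W.shape);a=[(W*xx).sum()/W.sum()+253,(W*yy).sum()/W.sum()+r0]
    W=np.clip(red(T)[188:196,254:260]-1,0,None);yy,xx=np.indices(W.shape);b=[(W*xx).sum()/W.sum()+254,(W*yy).sum()/W.sum()+188]
    print(n,np.round(a,2),np.round(b,2),cross(ray(s,*a),ray(t,*b)));print(red(S)[r0:r0+8,252:259].round().astype(int));print(red(T)[187:195,253:261].round().astype(int))
    L=cross(ray(s,*a),ray(t,*b))[0]
    w=np.array([S[145:175,u].mean(1) for u in(256,257)]);print('white col profile',w.round().astype(int))
```

```text
6 [255.59 162.31] [256.85 192.16] (array([ 0.5927575 , -0.25620776,  0.22730411]), np.float64(0.0007439062477364599))
[[-51 -42 -10   1   0   0 -13]
 [-33 -28   0   6   0   0  -8]
 [-34 -28   8  28  18   7   1]
 [-35 -32  12  57  44  20   3]
 [-34 -35  -3  47  42  20   4]
 [-33 -34 -22   8  14   8  -2]
 [-32 -33 -30 -13   2   0 -14]
 [-33 -31 -30 -24 -16 -20 -26]]
[[-19  -6  -2  -2   0   2   3   3]
 [-28 -13  -8  -6  -3  -1   0   0]
 [-36 -19  -9  -9  -4  -1   0   0]
 [-44 -21  -7  -5  -2   1   1   1]
 [-55 -19  -3   1   6   7   3   1]
 [-67 -20   7  12  13   9   3   1]
 [-77 -29   4  10   9   5   2   1]
 [-77 -34  -7   0   1   1   1   1]]
white col profile [[ 97 130 123  97  87  84  79  74  72  76  82  97 148 244 255 254 190 142
  132 130 111  75  62  63  67  74  89  91  86  92]
 [ 85 116 118 100  90  86  82  76  72  72  71  75 126 224 255 255 186 141
  138 134 110  75  62  63  71  87 101  96  82  89]]
7 [255.04 159.57] [256.65 192.  ] (array([ 0.59193213, -0.25570519,  0.23506094]), np.float64(0.0004670972874062899))
[[-73 -60 -24  -4   0   0 -11]
 [-40 -31  -5  -1   0   0  -3]
 [-34 -17  20  12   0   1   2]
 [-35 -11  42  41  16   7   2]
 [-35 -25  17  47  28  11   1]
 [-34 -34 -14  20  19  10   1]
 [-34 -35 -26  -6   4   4  -6]
 [-34 -32 -31 -22 -14 -15 -21]]
[[-24  -9  -6  -4  -1   2   3   3]
 [-32 -15 -11  -9  -4  -1   0   0]
 [-40 -19  -9  -7  -5  -2   0   0]
 [-50 -20  -8  -6  -4  -2   0   0]
 [-63 -19  -4  -1   1   0   1   1]
 [-73 -27  -2   4   3   2   1   1]
 [-77 -35  -8  -1   0   0   1   1]
 [-74 -34 -10  -4  -2   0   0   0]]
white col profile [[125  97  84  78  73  73  72  72  83 113 198 255 255 241 164 129 122 112
   86  67  65  63  68  75  96 110 108  97  85  89]
 [120  97  87  83  81  75  73  73  70  95 183 255 255 239 161 135 132 117
   84  64  63  66  76  93 108 111 106  96  80  89]]
```

Run:
```python
from h import *
M=R.from_quat(r.read_state()['eef_rot']).as_matrix();p=r.read_state()['ee_pos']
print(p,r.read_state()['ft_force'].round(1))
f=lambda a:np.array([.558-.0996*np.sin(a),-.228-.0996*np.cos(a)])
seg=[[1.345,1.3,1.22,1.12,1.02,.92],[.92,.82,.72,.62,.52,.44],[.44,.36,.28,.21,.15,.10],[.10,.06,.02,-.01,-.02,-.03]]
for g in seg:print([ (M.T@np.append(f(a)-f(g[0]),0))[:2].round(4).tolist() for a in g[1:]], f(g[-1]).round(4))
```

```text
[ 0.46082391 -0.2506213   0.23093547] [-1.1 -7.9 -6.5]
[[0.0044, 0.0007], [0.0123, 0.0015], [0.0223, 0.0017], [0.0322, 0.0008], [0.042, -0.0011]] [ 0.4788 -0.2883]
[[0.0095, -0.0028], [0.0188, -0.0066], [0.0275, -0.0113], [0.0358, -0.0168], [0.042, -0.0218]] [ 0.5156 -0.3181]
[[0.0058, -0.0055], [0.0111, -0.0114], [0.0154, -0.0169], [0.0187, -0.0219], [0.0213, -0.0262]] [ 0.5481 -0.3271]
[[0.0019, -0.0035], [0.0036, -0.0071], [0.0048, -0.0098], [0.0052, -0.0107], [0.0056, -0.0117]] [ 0.561  -0.3276]
```

```bash
python3 -m crank '[{"x":0.005,"y":0.0007,"z":-0.0005,"ax":0,"ay":0,"az":0,"claw":1},{"x":0.013,"y":0.0015,"z":-0.0005,"ax":0,"ay":0,"az":0,"claw":1},{"x":0.023,"y":0.0017,"z":-0.0005,"ax":0,"ay":0,"az":0,"claw":1},{"x":0.033,"y":0.0008,"z":-0.0005,"ax":0,"ay":0,"az":0,"claw":1},{"x":0.043,"y":-0.0011,"z":-0.0005,"ax":0,"ay":0,"az":0,"claw":1}]'; python3 -m crank '[{"x":0.0095,"y":-0.0028,"z":0,"ax":0,"ay":0,"az":0,"claw":1},{"x":0.0188,"y":-0.0066,"z":0,"ax":0,"ay":0,"az":0,"claw":1},{"x":0.0275,"y":-0.0113,"z":0,"ax":0,"ay":0,"az":0,"claw":1},{"x":0.0358,"y":-0.0168,"z":0,"ax":0,"ay":0,"az":0,"claw":1},{"x":0.042,"y":-0.0218,"z":0,"ax":0,"ay":0,"az":0,"claw":1}]'; python3 -m crank '[{"x":0,"y":0,"z":0,"ax":0,"ay":0,"az":0,"claw":1},{"x":0,"y":0,"z":0,"ax":0,"ay":0,"az":0,"claw":1},{"x":0,"y":0,"z":0,"ax":0,"ay":0,"az":0,"claw":1},{"x":0,"y":0,"z":0,"ax":0,"ay":0,"az":0,"claw":1},{"x":0,"y":0,"z":0,"ax":0,"ay":0,"az":0,"claw":1}]'
python3 - <<'E'
from m import *
t=avg('top',3);s=avg('scene',3);st=r.read_state();print(st['ee_pos'].round(4),st['ft_force'].round(1))
k=dict(fx=9,fy=9,interpolation=cv2.INTER_CUBIC)
cv2.imwrite('pics/c8.png',np.hstack([cv2.resize(np.uint8(s['color'][140:200,240:283]),None,**k),cv2.resize(np.uint8(t['color'][165:225,240:283]),None,**k)]))
E
```

```text
time: 10.73
ee_pos: [0.479, -0.2885, 0.2309]
eef_rot: [0.837, -0.547, -0.0, 0.0]
ft_force: [-3.8, -0.0, -6.8]
width: 0.0176
time: 11.15
ee_pos: [0.5172, -0.3184, 0.2309]
eef_rot: [0.837, -0.547, 0.0, -0.0]
ft_force: [-2.6, -1.1, -7.2]
width: 0.0178
time: 11.57
ee_pos: [0.5161, -0.3178, 0.2314]
eef_rot: [0.837, -0.547, 0.0, 0.0]
ft_force: [-0.0, -3.6, -6.8]
width: 0.0177
[ 0.5161 -0.3178  0.2312] [-0.9 -4.6 -6.8]
```

View pics/c8.png

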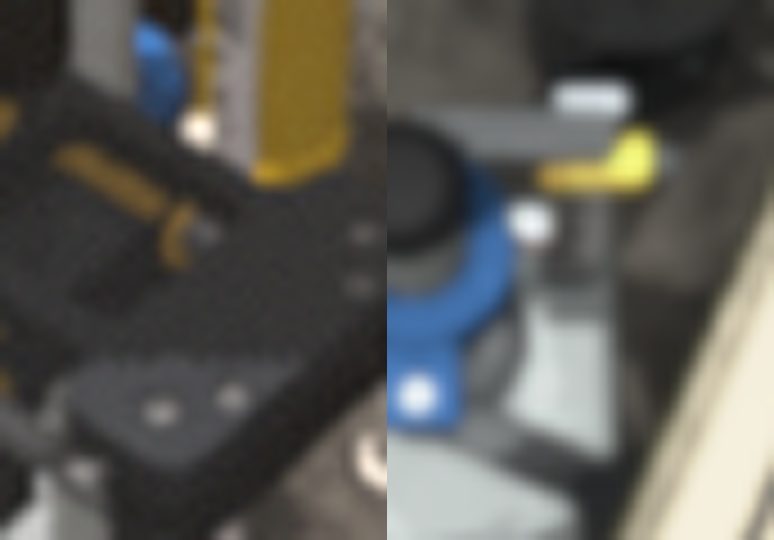

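The top half (right) shows the pointer and arm still in place. In the scene half the hand now hides them, so I'll track height by TCP z, with a target of about 0.2314. Closing.

```bash
python3 -m crank '[{"x":0.0058,"y":-0.0055,"z":0,"ax":0,"ay":0,"az":0,"claw":1},{"x":0.0111,"y":-0.0114,"z":0,"ax":0,"ay":0,"az":0,"claw":1},{"x":0.0154,"y":-0.0169,"z":0,"ax":0,"ay":0,"az":0,"claw":1},{"x":0.0187,"y":-0.0219,"z":0,"ax":0,"ay":0,"az":0,"claw":1},{"x":0.0213,"y":-0.0262,"z":0,"ax":0,"ay":0,"az":0,"claw":1}]'; python3 -m crank '[{"x":0.0019,"y":-0.0035,"z":0,"ax":0,"ay":0,"az":0,"claw":1},{"x":0.0036,"y":-0.0071,"z":0,"ax":0,"ay":0,"az":0,"claw":1},{"x":0.0045,"y":-0.0092,"z":0,"ax":0,"ay":0,"az":0,"claw":1},{"x":0.0048,"y":-0.0098,"z":0,"ax":0,"ay":0,"az":0,"claw":1},{"x":0.0048,"y":-0.0098,"z":0,"ax":0,"ay":0,"az":0,"claw":1}]'
```

```text
time: 12.28
ee_pos: [0.5497, -0.3267, 0.2311]
eef_rot: [0.837, -0.547, 0.0, -0.0]
ft_force: [-2.6, -3.2, -3.7]
width: 0.0176
time: 12.7
ee_pos: [0.56, -0.327, 0.2312]
eef_rot: [0.837, -0.547, 0.0, -0.0]
ft_force: [-0.9, -3.1, -5.2]
width: 0.018
```

```bash
python3 -m crank '[{"x":0.0004,"y":-0.001,"z":0,"ax":0,"ay":0,"az":0,"claw":1},{"x":0.0008,"y":-0.0018,"z":0,"ax":0,"ay":0,"az":0,"claw":1},{"x":0.001,"y":-0.0023,"z":0,"ax":0,"ay":0,"az":0,"claw":1},{"x":0.001,"y":-0.0023,"z":0,"ax":0,"ay":0,"az":0,"claw":1},{"x":0.001,"y":-0.0023,"z":0,"ax":0,"ay":0,"az":0,"claw":1}]'
```

```text
time: 13.12
ee_pos: [0.5605, -0.3271, 0.231]
eef_rot: [0.837, -0.547, -0.002, 0.001]
ft_force: [-10.9, -0.4, -0.4]
width: 0.0177
```

```bash
python3 -m crank '[{"x":-0.0002,"y":0.0005,"z":0,"ax":0,"ay":0,"az":0,"claw":1},{"x":-0.0002,"y":0.0005,"z":0,"ax":0,"ay":0,"az":0,"claw":1},{"x":-0.0002,"y":0.0005,"z":0,"ax":0,"ay":0,"az":0,"claw":1},{"x":-0.0002,"y":0.0005,"z":0,"ax":0,"ay":0,"az":0,"claw":1},{"x":-0.0002,"y":0.0005,"z":0,"ax":0,"ay":0,"az":0,"claw":1}]'
python3 - <<'E'
from m import *
P=[];F=[]
ss=[];ts=[]
for i in range(6):
    ss.append(camera('scene')['color'].astype(float));ts.append(camera('top')['color'].astype(float));q=r.read_state();P.append(q['ee_pos']);F.append(q['ft_force'])
print(np.mean(P,0).round(4),np.mean(F,0).round(1),q['width'],q['time'])
S,T=np.mean(ss,0),np.mean(ts,0)
def Y(I):return np.minimum(I[...,1],I[...,2])-I[...,0]
for X in(np.load('t7.npy'),T):
    w=np.clip(Y(X)[176:190,254:274]-15,0,None);yy,xx=np.indices(w.shape);W=np.clip(X.min(2)[187:194,253:260]-130,0,None);y2,x2=np.indices(W.shape)
    print('pointer top-view',(w*xx).sum()/w.sum()+254,(w*yy).sum()/w.sum()+176,'tab',(W*x2).sum()/W.sum()+253,(W*y2).sum()/W.sum()+187)
b=cv2.resize(np.uint8(T[120:245,165:340]),None,fx=4,fy=4)[:,:400*2];a=np.uint8(S[90:250,190:340])
a=cv2.resize(a,None,fx=3,fy=3);o=np.hstack([a[:480],cv2.resize(b,(350,250))if 0 else np.pad(cv2.resize(b,(350,250)),((0,230),(0,0),(0,0)))]);cv2.imwrite('pics/c9.png',o)
E
```

```text
time: 13.53
ee_pos: [0.5604, -0.327, 0.231]
eef_rot: [0.837, -0.547, -0.001, 0.0]
ft_force: [-8.2, -0.5, -2.1]
width: 0.0177
[ 0.5604 -0.3271  0.231 ] [-7.6 -1.1 -2. ] 0.017865230051212336 14.1333
pointer top-view 264.64692902913794 183.09781163099987 tab 255.50449178644763 189.38770533880904
pointer top-view 264.6775623268698 183.12683023347844 tab 255.51630345731607 189.38718662952647
```

View pics/c9.png

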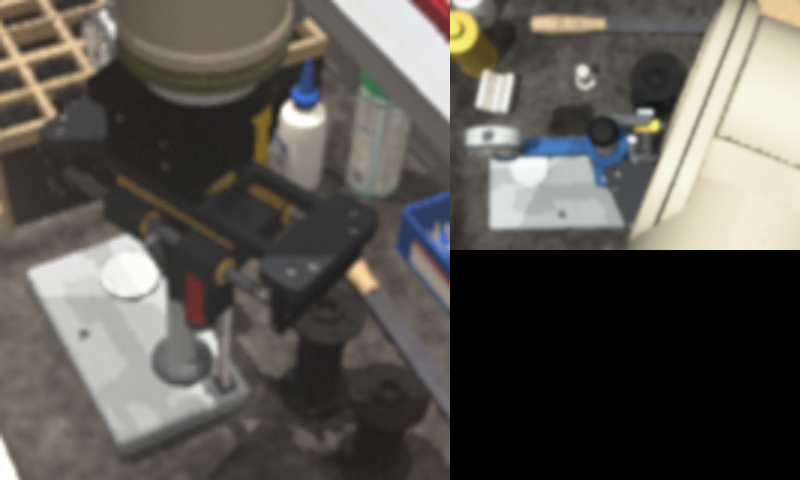

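The final view shows the knob held by the fingers (left half, at (195,300)), the lever closed, and the cores, V-block and bolt where they were. The pointer and tab haven't moved in the top view (under 0.05 px). Handing in.

```bash
python3 -c "
from bench import close_job; print(close_job())"
```

```text
the job is handed in; nothing more can be done
None
```

I gripped the red knob and swung the lever fully open while carrying the arm. I then raised the arm to the pointer, swung the lever fully closed again and handed in at about 14 s of the 48 s, still gripping the knob.

- **Lever:** At both stops the force rose to about 11 N with almost no further travel. While it was open, the hand carried about 7 N, which is the arm's weight.
- **Lift:** The arm rose about 1 mm as the clamp let go, because I was lifting slightly at that moment. I then raised it 87 mm.
- **Height:** The last two-view measurement, before closing, put the index line at about 0.2346 m. My pointer measurements ranged from 0.233 to 0.238 m, with a best value of about 0.235 m, so the two should be level to within roughly 1–2 mm.
- **After closing:** The hand's height stayed the same through closing (0.2309 m before, 0.2310 m after). I had asked for 0.5 mm more lift just before closing, and only about 0.1 mm of it shows.
- **Not checked directly:** The hand hid the line and pointer tip from the scene camera once the lever was closed. The final height therefore rests on the hand's position and the top view, where the tab and pointer shifted less than 0.05 px. That view shows height only weakly.
- **Surroundings:** In the pictures the pointer, cores, V-block and bolt had not moved. The gauge was never touched. The spanner was outside the last close-up, so I did not check it at the end.

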